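# Seat the mini effect pedal in its dock

### The arm

A 7-joint arm with a two-finger parallel gripper is mounted at the origin on the work surface. World frame = base frame: x ahead of the robot, y to its left, z up, the work surface at z = 0. Lengths are in m, angles in rad, forces in N, time in s.
With the tool pointing down it reaches from about 0.35 to 0.9 m from the base axis. Payload 8.1 kg.
Tool frame: the origin (TCP) lies where the fingers leave the gripper's body, on its centre line; the fingertips stand 66 mm ahead of it and the grasp point (between the pads) lies 47 mm ahead of it (arm.tip_reach is the distance from the TCP to the fingertips, in m); z points along the fingers, y is the direction in which the jaws open and shut (so a half turn about z gives the same grasp; the last joint's range is limited). The gripper opens to 92 mm and grips with 3 to 60 N. Pads are 19 mm wide; open, the fingers measure 130 mm over their backs; the gripper's body (75 mm by 190 mm) begins 47 mm behind the grasp point.
Start: joints at [-1.401, 0.434, 0.025, 1.573, -0.012, 1.134, -0.075], TCP at [0.168, 0.602, 0.292] pointing down, gripper open.
Joint ranges: [-2.62, 2.62], [-0.44, 2.09], [-1.27, 1.32], [0.08, 2.57], [-1.32, 4.46], [0.12, 2], [-2.74, 2.74]. Speed limits (rad/s): [2.22, 2.22, 3.01, 3.01, 3.14, 3.14, 3.14].

### API

Orientations are given as a rotation vector (axis times angle).
In Python, from cell import arm gives the robot as it stands.
- The arm moves only by the tool carry_out, never from a script. Its argument "plan" is a list of rows, each a list of 5 numbers: the shift along the world's x, y, z in cm, then the turn about the world's z in rad, then the finger opening in cm, from 0 to 9.18. In form: [[tx, ty, tz, spin, fingers], ...]. A call has 1 to 20 rows; each row is the pose to reach, as a shift and turn from the pose measured when the call began; what a row does not reach only later rows make up. A row lasts 1/10 s, in which the tool goes at most 50 mm and 8.59 degrees, less where a joint would pass 70% of its speed; a pose out of reach is approached as far as the arm can. A call with a gripper value outside its range is refused whole. The fingers move at their own pace and stop on an object; "squeeze" is the grip in N (left out, the last holds). Time passes only in rows, so rows that repeat a pose let the fingers close. It gives the time, the measured TCP pose, the force and the opening at its end, in the units of the state.
- arm.observe(): the state, without advancing time (a new reading comes with each control period).
- arm.get_image(name): name is "side" or "top"; returns (picture, depth): 400x640x3 uint8, red, green, blue; 400x640 float32, m along the optical axis (not along the pixel's ray), 0 where there is no reading.
- arm.get_calibration(name): a dict with "intrinsics" (3x3 intrinsics, pixels), "D" ([k1, k2, p1, p2, k3] as OpenCV has them; the pictures are not rectified), "rvec" (rotation vector, rad) and "tvec" (3), from world to camera coordinates, as OpenCV has them. Camera axes: x right, y down, z forward; pixel columns grow to the right and rows downward; lengths in m; the calibration is good to about 2 mm. A picture is of the moment at which its call begins. get_calibration takes no time and is no camera call.
- arm.sign_off(): hands the job in, once; it reports no verdict.
The state is a dict: "clock": time; "joints": joint angles; "dq": joint speeds; "joint_efforts": joint torques, N m; "position": TCP position; "ee_rot": TCP orientation; "force": force on the tool from outside, world axes, zero at the start; "ft_torque": the same for the moment, N m; "width": opening from 0.0 (shut) to 1.0 (fully open).
Only numpy, scipy, OpenCV 4.12 (cv2) and the standard library are available. Lean on these libraries where they do the work, as an engineer would, in place of code of your own. Each camera call takes 0.05 s, during which the arm holds its last target. There are 200 camera calls.

### The job

Take the small narrow effect pedal from the bench and set it upright in the empty narrow dock, its knob end towards the hood, then slide it gently in under the hood until you feel the plug inside go fully home against its stop; let go and leave it there. How deep the plug sits cannot be seen, so feel for it and do not ram it. Leave the large pedal in the wide dock next to it where it is.

Things in the scene. Friction and masses are not known exactly. Their poses are not given: they have to be found in the camera images.
- pedal: Mini effect pedal, loose on the bench, the smallest and narrowest: bare aluminium box 94 long (x) x 46 wide (y) x 40 mm high, 0.25 to 0.4 kg. On top one black knob (28 mm from the middle towards +x, 10 mm high) and one steel foot switch (30 mm towards -x, 9 mm high). Origin: centre of the underside; z up. Grip across the width, on the upper half of the box, about 20 mm behind the middle.
- dock: Empty narrow dock, fixed: dark steel channel 66 mm wide (the other dock is 96). Origin on the bench at mid-width; x runs along the lane into the hood. Floor 6 mm thick from x = -105 to 125 mm; lane 58 mm wide between rails 4 mm thick, 14 mm above the bench. Open on top to x = 45 mm, then a hood to 125 mm, underside 64, top 68 mm above the bench: the knob passes under it.
- plug (a joint): Push-in of the plug block hidden in the narrow dock's hood: 0 m as found, 0.010 fully home at a solid stop. It yields stiffly at about 3 N, has no spring, stays where pushed. Its face, as found, lies at an unknown depth, dock x = 60 to 84 mm, and meets the pedal's knob end; so at home the knob end is at 70 to 94 mm.
- big_pedal: Large pedal already sitting in the wide dock, which must stay there: aluminium box 125 x 76 x 46 mm with three knobs and two foot switches. Origin: centre of the underside, x towards its knobs.
Things that resemble listed ones, but are neither listed nor needed, are in the scene too. What is shaped like the pedal but pink, purple or red is not meant.

How it is judged:
On the way, in this order (a step that is already met when the one before it is completed fails the run):
1. the pedal stands in the narrow dock's lane, in line with it (z of pedal in the frame of dock below 0.015 m and y of pedal in the frame of dock between -0.015 and 0.015 m and x of pedal in the frame of dock above -0.1 m and angle between the x axis of pedal and the x axis of dock, either way round below 0.26 rad and angle between pedal's own z axis and vertical below 0.2 rad), for 0.1 s.
2. the plug has been pushed home (at least 7 of its 10 mm) (value of joint plug above 0.007 m), for 0.1 s.
At the end, for the whole second after the job is handed in: Plug in by at least 7 of 10 mm; mini pedal let go, still and upright (7 deg) on the narrow dock's floor, knob end under the hood, within 12 mm of the lane's centre line and 10 deg of its direction, its middle at least 13 mm past the dock's origin; large pedal not moved (value of joint plug above 0.007 m and x of pedal in the frame of dock above 0.013 m and x of dock in the frame of pedal below 0 m and y of pedal in the frame of dock between -0.012 and 0.012 m and z of pedal in the frame of dock between 0.001 and 0.012 m and angle between the x axis of pedal and the x axis of dock, either way round below 0.18 rad and angle between pedal's own z axis and vertical below 0.12 rad and linear speed of pedal below 0.01 m/s); the robot touches nothing.
It fails at once if the pedal is rammed or pressed against the dock or plug with more than 50 N (contact force between pedal and dock above 50 N).
It fails at once if the large pedal in the wide dock is moved by more than 15 mm (distance of big_pedal from where it was at the start of the episode above 0.015 m).
It also fails if it takes over 42 s, if anything falls off the work surface, if the arm or the gripper's body presses on something with over 40 N, if the wrist force passes 120 N, or if a joint passes its speed limit or range.

## Working session

There is one attempt and no reset: what is moved stays moved. The work goes in short steps, Python scripts to look and compute and a tool call to move; the robot and the scene stay as the last step left them, time stands still between calls to the robot, and variables do not carry over. Pictures are saved under pics/ and viewed, about 8 in all and at most 12, crops included, and the job is handed in when it is done.

Besides the shell and the picture viewer there is one more tool, called after "Emit:" in YAML: its name, and indented under it one key for each argument. carry_out: Moves the arm, as the interface text tells. Its arguments: {"type":"object","properties":{"plan":{"type":"array"},"squeeze":{"type":"number"}},"required":["plan"]}

```bash
mkdir -p pics; ls
cat > h.py <<'E'
import numpy as np, cv2
from cell import arm
def cal(n):
    c=arm.get_calibration(n); R=cv2.Rodrigues(np.array(c["rvec"],float))[0]
    return np.array(c["intrinsics"],float),np.array(c["D"],float),R,np.array(c["tvec"],float).ravel()
def ray(n,px,z):
    K,D,R,t=cal(n)
    u=cv2.undistortPoints(np.array(px,float).reshape(-1,1,2),K,D).reshape(-1,2)
    d=np.c_[u,np.ones(len(u))]@R; o=-R.T@t
    return o+d*((z-o[2])/d[:,2])[:,None]
def cloud(n,dep):
    K,D,R,t=cal(n); v,u=np.mgrid[:400,:640]
    p=cv2.undistortPoints(np.stack([u,v],-1).reshape(-1,1,2).astype(float),K,D).reshape(-1,2)
    P=(np.c_[p,np.ones(len(p))]*dep.reshape(-1,1)-t)@R
    P[dep.ravel()==0]=np.nan
    return P.reshape(400,640,3)
E
python3 - <<'E'
from h import *
for n in("top","side"):
    im,d=arm.get_image(n); cv2.imwrite(f"pics/{n}0.png",im[:,:,::-1]); np.savez(f"{n}0",im=im,d=d)
    K,D,R,t=cal(n); print(n,-R.T@t,R[2],K[0,0])
print(arm.observe())
E
```

```text
pics
top [ 0.37832371 -0.1346145   1.21316803] [ 9.64603136e-02 -5.86263325e-04 -9.95336659e-01] 471.6163252408459
side [-0.40213091 -1.03526932  0.82806819] [ 0.61139808  0.59425    -0.52255079] 485.9444131481321
{'clock': 0.1, 'joints': array([-1.40056942,  0.43515543,  0.02497247,  1.57398036, -0.0115972 ,
        1.13397022, -0.07512325]), 'dq': array([-0.00026525, -0.00280544,  0.00094618, -0.00227751, -0.00079865,
        0.00014818,  0.00103537]), 'joint_efforts': array([ 2.58162399e-03, -6.69131184e+01,  9.87759009e-01, -3.15150690e+01,
       -6.05308916e-02,  3.74160649e-02,  1.03716420e-04]), 'position': array([0.16835756, 0.60153831, 0.291532  ]), 'ee_rot': array([-4.27359810e-01, -3.11232906e+00,  2.14746767e-03]), 'force': array([ 0.28457322, -0.15350829, -0.29603727]), 'ft_torque': array([ 5.82785588e-03, -5.80342805e-02, -8.91358190e-05]), 'width': 1.0015753326812369}
```

View pics/top0.png

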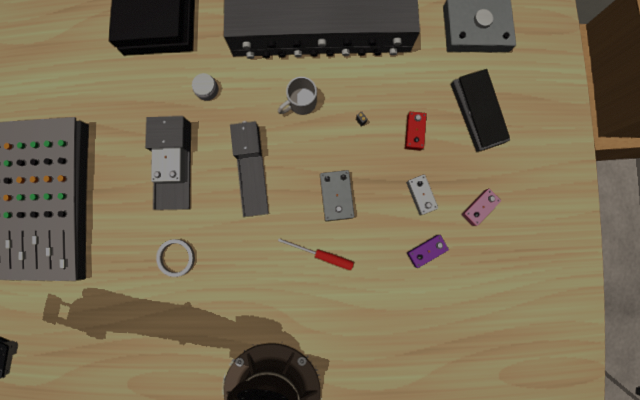

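View pics/side0.png

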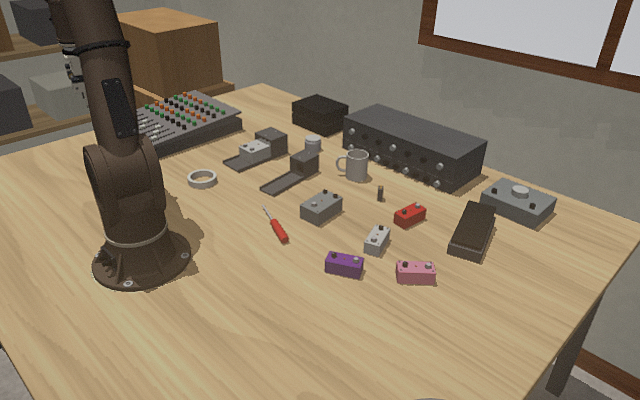

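Top view: the pedal candidates are the bare light box (423,195), grey larger box (337,195), red (416,131), pink (482,207), and purple (427,251). The smallest bare-aluminium one is (423,195). The empty narrow dock is at (250,170), and the wide dock with the large pedal at (168,165).

Run:
```python
from h import *
T=np.load("top0.npz");im,d=T["im"],T["d"]
a=cv2.resize(im[165:225,395:455],None,fx=6,fy=6,interpolation=2)
b=cv2.resize(im[115:225,215:285],None,fx=360/110,fy=360/110,interpolation=2)
S=np.load("side0.npz");c=cv2.resize(S["im"][215:265,350:400],(360,360),interpolation=2)
w=np.hstack([a[:360],b[:360],c]);w=cv2.resize(w,None,fx=.8,fy=.8);cv2.imwrite("pics/crop.png",w[:,:,::-1])
P=cloud("top",d)
def box(m,nm):
    q=P[m];q=q[~np.isnan(q[:,0])]
    z=np.median(q[:,2]);print(nm,len(q),"z pct",np.percentile(q[:,2],[1,25,50,75,99]).round(4))
    r=cv2.minAreaRect((q[:,:2]*1000).astype(np.float32));print("  rect mm",r)
    return r
reg=np.zeros((400,640),bool);reg[165:225,400:445]=1
box(reg&(P[...,2]>.03)&(P[...,2]<.045),"pedal top")
reg[:]=0;reg[115:225,220:280]=1
box(reg&(P[...,2]>.055),"hood")
box(reg&(P[...,2]>.003)&(P[...,2]<.02),"channel")
# colour based outlines, cast to height
hsv=cv2.cvtColor(im,cv2.COLOR_RGB2HSV)
def col(m,roi,z,nm):
    k=np.zeros_like(m);y0,y1,x0,x1=roi;k[y0:y1,x0:x1]=m[y0:y1,x0:x1]
    cs=cv2.findContours(k,0,1)[0];c=max(cs,key=cv2.contourArea)
    q=ray("top",c.reshape(-1,2),z);print(nm,cv2.minAreaRect((q[:,:2]*1000).astype(np.float32)))
light=((hsv[...,1]<40)&(hsv[...,2]>100)).astype(np.uint8)
col(light,(165,225,400,450),.04,"pedal col")
dark=((hsv[...,1]<60)&(hsv[...,2]<110)).astype(np.uint8)
col(dark,(115,225,220,280),.01,"dock col")
# side view cloud
P2=cloud("side",S["d"]);
m=(P2[...,2]>.03)&(P2[...,2]<.05)
r=np.zeros_like(m);r[215:265,355:400]=1;P=P2;box(m&r,"pedal side")
r[:]=0;r[145:195,260:320]=1;box((P2[...,2]>.055)&r,"hood side")
print(R:=cv2.Rodrigues(arm.observe()["ee_rot"])[0].round(3))
```

```text
pedal top 604 z pct [0.032  0.0382 0.0397 0.0414 0.0443]
  rect mm ((490.9881591796875, -395.77764892578125), (94.5451431274414, 45.69154739379883), 19.346920013427734)
hood 875 z pct [0.0625 0.0671 0.0685 0.07   0.0739]
  rect mm ((641.0153198242188, 48.88191223144531), (81.6429443359375, 67.4447250366211), 5.748989582061768)
channel 2039 z pct [0.003  0.0044 0.0061 0.0082 0.018 ]
  rect mm ((572.708740234375, 46.330833435058594), (156.3699188232422, 288.1734619140625), 89.35874938964844)
pedal col ((491.3583679199219, -395.22149658203125), (92.54174041748047, 44.88019943237305), 19.47455406188965)
dock col ((573.4218139648438, 45.62944030761719), (247.54714965820312, 73.14994812011719), 8.06315803527832)
pedal side 469 z pct [0.0306 0.0362 0.0374 0.0391 0.0488]
  rect mm ((480.6055603027344, -408.6884765625), (250.53048706054688, 112.83841705322266), 36.61207580566406)
hood side 256 z pct [0.0558 0.0625 0.0643 0.0656 0.069 ]
  rect mm ((631.9127807617188, 102.17816162109375), (89.54481506347656, 191.6415557861328), 7.03454065322876)
[[-0.963  0.27  -0.   ]
 [ 0.27   0.963 -0.001]
 [-0.    -0.001 -1.   ]]
```

View pics/crop.png

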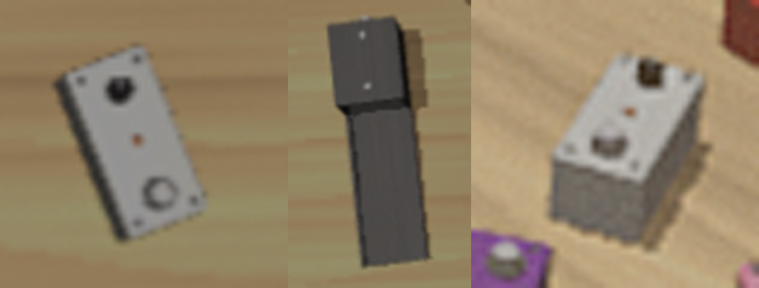

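Emit:
carry_out:
  plan:
    - [28,-50,0,0,9]
    - [28,-50,0,0,9]
    - [28,-50,0,0,9]
    - [28,-50,0,0,9]
    - [28,-50,0,0,9]
    - [28,-50,0,0,9]
    - [28,-50,0,0.2,9]
    - [28,-50,0,0.4,9]
    - [28,-50,0,0.5,9]
    - [28,-50,0,0.6,9]
    - [28,-50,0,0.61,9]
    - [30.4,-100.4,0,0.61,9]
    - [30.4,-100.4,0,0.61,9]
    - [30.4,-100.4,0,0.61,9]
    - [30.4,-100.4,0,0.61,9]
    - [30.4,-100.4,0,0.61,9]
    - [30.4,-100.4,0,0.61,9]
    - [30.4,-100.4,0,0.61,9]
    - [30.4,-100.4,0,0.61,9]
    - [30.4,-100.4,0,0.61,9]

```text
clock: 2.1
position: [0.4624, -0.299, 0.2914]
ee_rot: [-0.528, 3.097, -0.002]
force: [1.4, -0.4, -0.8]
width: 0.979
```

Run:
```python
from h import *
T=np.load("top0.npz");im=T["im"];hsv=cv2.cvtColor(im,cv2.COLOR_RGB2HSV)
dark=(hsv[...,1]<60)&(hsv[...,2]<110)
L=[];Rr=[]
for v in range(165,210):
    u=np.where(dark[v,225:280])[0]+225
    L.append((u.min()-.5,v));Rr.append((u.max()+.5,v))
for e,z in((L,.014),(Rr,.0),(Rr,.014)):
    q=ray("top",e,z); p=np.polyfit(q[:,0],q[:,1],1); r=q[:,1]-np.polyval(p,q[:,0])
    k=abs(r)<.003;p=np.polyfit(q[k,0],q[k,1],1); print("yaw deg",np.degrees(np.arctan(p[0])),"y at x=.5",np.polyval(p,.5),"std",r[k].std(),k.sum())
# hood top outline by depth, fit front/back/side edges ; wide hood
P=cloud("top",T["d"])
for roi in((115,165,220,275),(105,155,140,200)):
    m=np.zeros((400,640),bool);m[roi[0]:roi[1],roi[2]:roi[3]]=1
    m&=(P[...,2]>.055); c=max(cv2.findContours(m.astype(np.uint8),0,1)[0],key=cv2.contourArea).reshape(-1,2)
    q=ray("top",c,.068);print(cv2.minAreaRect((q[:,:2]*1000).astype(np.float32)),np.median(P[m][:,2]))
# near end of the floor
u=np.where(dark[:,254])[0];u=u[(u>165)&(u<225)];print("end row",u.max(),ray("top",[(254,u.max()+.5)],.006))
o=arm.observe();print(o["clock"],o["position"],cv2.Rodrigues(o["ee_rot"])[0][:,1])
```

```text
yaw deg 5.663303161071039 y at x=.5 0.06795373886655744 std 0.0008081764474907507 45
yaw deg 5.6965516606006386 y at x=.5 0.003482014021881724 std 0.0007510595243547232 45
yaw deg 5.6965516606006235 y at x=.5 0.002028442869594721 std 0.000742392272127701 45
((640.7669067382812, 48.36494445800781), (81.58058166503906, 68.28804779052734), 5.4491286277771) 0.06854073096400112
((661.9268188476562, 251.74879455566406), (103.33161163330078, 87.68986511230469), 88.75205993652344) 0.07845252024025241
end row 214 [[0.45282054 0.0349142  0.006     ]]
2.1 [ 0.46243229 -0.29900822  0.29136784] [-0.33129601  0.94352624 -0.00108697]
```

Emit:
carry_out:
  plan:
    - [1,-10.3,0,0,7.8]
    - [1,-10.3,0,0,7.8]
    - [1,-10.3,0,0,7.8]
    - [1,-10.3,0,0,7.8]
    - [1,-10.3,-5,0,7.8]
    - [1,-10.3,-10,0,7.8]
    - [1,-10.3,-14,0,7.8]
    - [1,-10.3,-16,0,7.8]
    - [1,-10.3,-16,0,7.8]
    - [1,-10.3,-16,0,7.8]

```text
clock: 3.1
position: [0.4731, -0.4008, 0.132]
ee_rot: [-0.53, 3.096, -0.001]
force: [0.7, -0.9, 0.4]
width: 0.852
```

Run:
```python
from h import *
a,_=arm.get_image("top");b,_=arm.get_image("side")
w=np.hstack([cv2.resize(a[150:250,370:470],(400,400),interpolation=2),cv2.resize(b[190:290,320:420],(400,400),interpolation=2)]);cv2.imwrite("pics/c2.png",w[:,:,::-1])
o=arm.observe();print(o["position"],cv2.Rodrigues(o["ee_rot"])[0][:,1],o["force"])
```

```text
[ 0.47360131 -0.40185674  0.13319468] [-0.33236583  0.94314544 -0.00310363] [0.39765738 0.2978615  0.44240608]
```

View pics/c2.png

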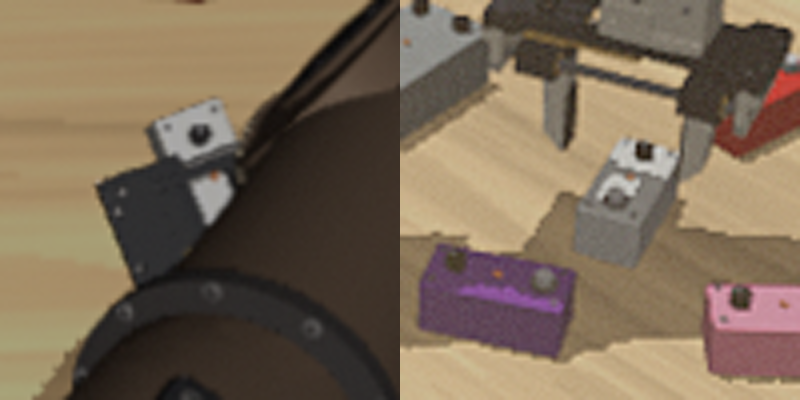

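The gripper hangs above the pedal, with fingers on both sides of it (side crop, pedal at about (640,200)). I'll lower and grip.

Emit:
carry_out:
  plan:
    - [-0.1,0,-2,0,7.8]
    - [-0.1,0,-4,0,7.8]
    - [-0.1,0,-5.3,0,7.8]
    - [-0.1,0,-5.3,0,7.8]
    - [-0.1,0,-5.3,0,4]
    - [-0.1,0,-5.3,0,3.5]
    - [-0.1,0,-5.3,0,3.5]
    - [-0.1,0,-5.3,0,3.5]
    - [-0.1,0,-5.3,0,3.5]
    - [-0.1,0,-5.3,0,3.5]
    - [-0.1,0,-5.3,0,3.5]
    - [-0.1,0,-5.3,0,3.5]
  squeeze: 25

```text
clock: 4.4
position: [0.4728, -0.402, 0.0806]
ee_rot: [-0.529, 3.094, -0.005]
force: [-0.1, 0.8, 4.9]
width: 0.499
```

Emit:
carry_out:
  plan:
    - [0,0,3,0,3.5]
    - [0,0,8,0,3.5]
    - [0,2,12,0,3.5]
    - [1,6,12,0,3.5]
    - [1,10,12,-0.05,3.5]
    - [2,14,12,-0.1,3.5]
    - [2,18,12,-0.15,3.5]
    - [3,22,12,-0.2,3.5]
    - [3,26,12,-0.24,3.5]
    - [4,30,12,-0.24,3.5]
    - [4,34,12,-0.24,3.5]
    - [4.4,38,12,-0.24,3.5]
    - [4.4,42,12,-0.24,3.5]
    - [4.4,43.9,12,-0.24,3.5]
    - [4.4,43.9,11,-0.24,3.5]
    - [4.4,43.9,9,-0.24,3.5]
    - [4.4,43.9,7,-0.24,3.5]
    - [4.4,43.9,6,-0.24,3.5]
    - [4.4,43.9,6,-0.24,3.5]
    - [4.4,43.9,6,-0.24,3.5]

```text
clock: 6.4
position: [0.5169, 0.0364, 0.1408]
ee_rot: [-0.154, 3.136, -0.006]
force: [0.5, -0.5, -2.4]
width: 0.494
```

Run:
```python
from h import *
a,da=arm.get_image("top");b,db=arm.get_image("side")
np.savez("t3",a=a,da=da,b=b,db=db)
w=np.hstack([cv2.resize(a[110:230,190:310],(400,400),interpolation=2),cv2.resize(b[120:210,240:330],(400,400),interpolation=2)]);cv2.imwrite("pics/c3.png",w[:,:,::-1])
o=arm.observe();y=cv2.Rodrigues(o["ee_rot"])[0][:,1];print(o["position"],np.degrees(np.arctan2(y[1],y[0])),cv2.Rodrigues(o["ee_rot"])[0][:,2],o["force"],o["width"])
```

```text
[0.51733609 0.03673566 0.14139662] 95.6321645662384 [ 0.00380311 -0.0032072  -0.99998763] [-0.64462302 -0.23926762 -3.23941552] 0.4958702937744369
```

View pics/c3.png

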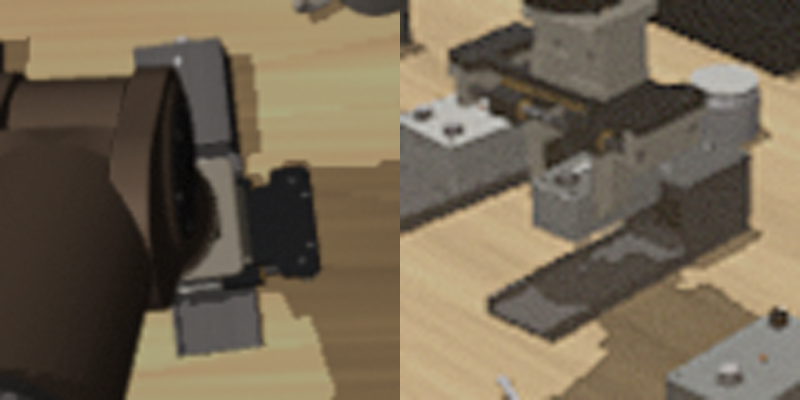

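Emit:
carry_out:
  plan:
    - [0,0,-1.5,0,3.5]
    - [0,0,-3,0,3.5]
    - [0,0,-4,0,3.5]
    - [0,0,-4.6,0,3.5]
    - [0,0,-5,0,3.5]
    - [0,0,-5.2,0,3.5]
    - [0,0,-5.3,0,3.5]
    - [0,0,-5.35,0,3.5]
    - [0,0,-5.35,0,3.5]
    - [0,0,-5.35,0,3.5]

```text
clock: 7.5
position: [0.5175, 0.0368, 0.0881]
ee_rot: [-0.154, 3.134, -0.005]
force: [-0.1, -0.2, -3.7]
width: 0.498
```

Emit:
carry_out:
  plan:
    - [0,0,-0.1,0,3.5]
    - [0.2,0.02,-0.1,0,3.5]
    - [0.5,0.05,-0.1,0,3.5]
    - [0.8,0.08,-0.1,0,3.5]
    - [1.1,0.11,-0.1,0,3.5]
    - [1.4,0.14,-0.1,0,3.5]
    - [1.7,0.17,-0.1,0,3.5]
    - [2.0,0.2,-0.1,0,3.5]
    - [2.3,0.23,-0.1,0,3.5]
    - [2.6,0.26,-0.1,0,3.5]
    - [2.8,0.28,-0.1,0,3.5]
    - [2.8,0.28,-0.1,0,3.5]

```text
clock: 8.7
position: [0.5458, 0.0396, 0.0871]
ee_rot: [-0.154, 3.134, -0.005]
force: [0.9, 0.3, -3.4]
width: 0.501
```

Run:
```python
from h import *
a,da=arm.get_image("top");b,db=arm.get_image("side")
w=np.hstack([cv2.resize(a[110:230,190:310],(400,400),interpolation=2),cv2.resize(b[120:210,240:330],(400,400),interpolation=2)]);cv2.imwrite("pics/c4.png",w[:,:,::-1])
o=arm.observe();print(o["position"],o["force"],o["ft_torque"])
```

```text
[0.54537862 0.03953461 0.08707479] [ 1.52930243 -0.55163005 -3.87705177] [ 0.04719596  0.06412942 -0.05285773]
```

View pics/c4.png

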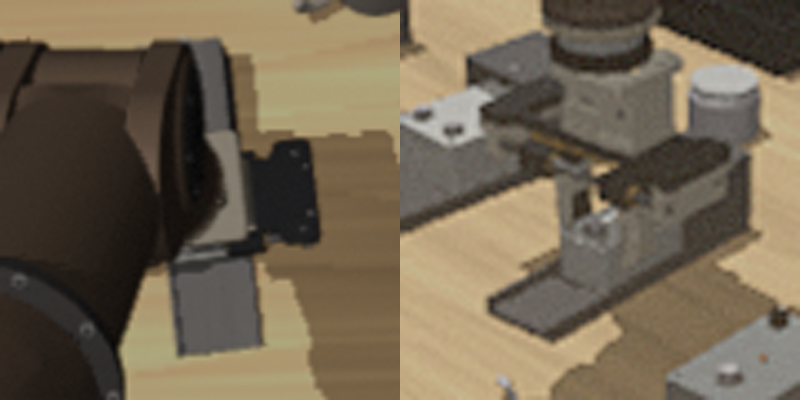

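The pedal stands between the rails with its front entering the hood (side crop (600,250)), and there is no contact force yet. I'll go on slowly by feel.

Emit:
carry_out:
  plan:
    - [0.1,0.01,0,0,3.5]
    - [0.2,0.02,0,0,3.5]
    - [0.3,0.03,0,0,3.5]
    - [0.4,0.04,0,0,3.5]
    - [0.5,0.05,0,0,3.5]
    - [0.6,0.06,0,0,3.5]
    - [0.7,0.07,0,0,3.5]

```text
clock: 9.5
position: [0.5524, 0.0402, 0.087]
ee_rot: [-0.154, 3.134, -0.005]
force: [-2.0, -0.4, -2.9]
width: 0.498
```

Emit:
carry_out:
  plan:
    - [0.1,0.01,0,0,3.5]
    - [0.2,0.02,0,0,3.5]
    - [0.3,0.03,0,0,3.5]
    - [0.4,0.04,0,0,3.5]
    - [0.5,0.05,0,0,3.5]

```text
clock: 10.0
position: [0.5572, 0.0407, 0.0869]
ee_rot: [-0.154, 3.135, -0.005]
force: [-2.8, -0.8, -2.3]
width: 0.499
```

Emit:
carry_out:
  plan:
    - [0.1,0.01,0,0,3.5]
    - [0.2,0.02,0,0,3.5]
    - [0.3,0.03,0,0,3.5]
    - [0.4,0.04,0,0,3.5]

```text
clock: 10.4
position: [0.5613, 0.0411, 0.0869]
ee_rot: [-0.154, 3.135, -0.005]
force: [-3.4, 0.1, -3.1]
width: 0.495
```

Emit:
carry_out:
  plan:
    - [0.05,0.005,0,0,3.5]
    - [0.1,0.01,0,0,3.5]

```text
clock: 10.6
position: [0.5623, 0.0412, 0.0869]
ee_rot: [-0.154, 3.135, -0.005]
force: [-3.6, -1.2, -4.6]
width: 0.502
```

Emit:
carry_out:
  plan:
    - [0.05,0.005,0,0,3.5]
    - [0.1,0.01,0,0,3.5]

```text
clock: 10.8
position: [0.5625, 0.0412, 0.0867]
ee_rot: [-0.154, 3.137, -0.005]
force: [-7.4, -1.5, 0.9]
width: 0.498
```

Emit:
carry_out:
  plan:
    - [0.05,0.005,0,0,3.5]
    - [0.1,0.01,0,0,3.5]

```text
clock: 11.0
position: [0.5626, 0.0412, 0.0866]
ee_rot: [0.154, -3.137, 0.005]
force: [-7.2, -0.9, 2.1]
width: 0.497
```

Emit:
carry_out:
  plan:
    - [0.1,0.01,0,0,3.5]
    - [0.2,0.02,0,0,3.5]
    - [0.2,0.02,0,0,3.5]

```text
clock: 11.3
position: [0.5628, 0.0412, 0.0866]
ee_rot: [0.154, -3.134, 0.005]
force: [-11.2, -1.3, 4.8]
width: 0.498
```

The push force rises while the tool stands still, after about 11 mm of roughly 3 N yielding, so the plug is against its stop. I'll let go and rise.

Emit:
carry_out:
  plan:
    - [0,0,0,0,3.5]
    - [0,0,0,0,6.4]
    - [0,0,0,0,6.4]
    - [0,0,0,0,6.4]
    - [0,0,0,0,6.4]
    - [0,0,0.5,0,6.4]
    - [0,0,2,0,6.4]
    - [0,0,5,0,6.4]
    - [0,0,9,0,6.4]
    - [0,0,13,0,6.4]
    - [-4,-2,17,0,6.4]
    - [-8,-8,21,0,6.4]
    - [-8,-13,21,0,6.4]
    - [-8,-18,21,0,6.4]
    - [-8,-23,21,0,6.4]
    - [-8,-28,21,0,6.4]
    - [-8,-28,21,0,6.4]

```text
clock: 13.0
position: [0.4818, -0.2427, 0.2976]
ee_rot: [0.149, -3.135, 0.007]
force: [0.6, 0.5, 0.8]
width: 0.7
```

Run:
```python
from h import *
a,da=arm.get_image("top");b,db=arm.get_image("side")
w=np.hstack([cv2.resize(a[105:225,140:290],(500,400),interpolation=2),cv2.resize(b[120:210,240:330],(300,300),interpolation=2)[:400].repeat(1,0) if 0 else cv2.copyMakeBorder(cv2.resize(b[120:200,220:330],(300,218),interpolation=2),0,182,0,0,0)]);cv2.imwrite("pics/c5.png",w[:,:,::-1])
hsv=cv2.cvtColor(a,cv2.COLOR_RGB2HSV);m=((hsv[...,1]<40)&(hsv[...,2]>115)).astype(np.uint8)
k=np.zeros_like(m);k[140:215,230:275]=m[140:215,230:275]
cs=cv2.findContours(k,0,1)[0];c=max(cs,key=cv2.contourArea).reshape(-1,2)
q=ray("top",c,.046)[:,:2];th=np.radians(5.68);A=np.array([[np.cos(th),np.sin(th)],[-np.sin(th),np.cos(th)]])
l=(q-[.5568,.0408])@A.T;print(cv2.minAreaRect((q*1000).astype(np.float32)),"dock x,y min",l.min(0),"max",l.max(0))
P=cloud("top",da);mm=k.astype(bool);print("z top",np.nanmedian(P[mm][:,2]))
o=arm.observe();print(o["clock"],o["position"],o["force"],o["width"])
a0=np.load("top0.npz")["im"];print("big pedal diff",np.abs(a[145:185,150:185].astype(int)-a0[145:185,150:185]).mean())
```

```text
((568.952880859375, 41.8558235168457), (67.52368927001953, 45.64938735961914), 4.683191776275635) dock x,y min [-0.02147207 -0.02272772] max [0.04623377 0.02291592]
z top 0.04646953944281806
13.1 [ 0.48142096 -0.24439193  0.29741256] [-0.5628938  -0.38785585  0.23643221] 0.6962659534477088
big pedal diff 14.883333333333333
```

View pics/c5.png

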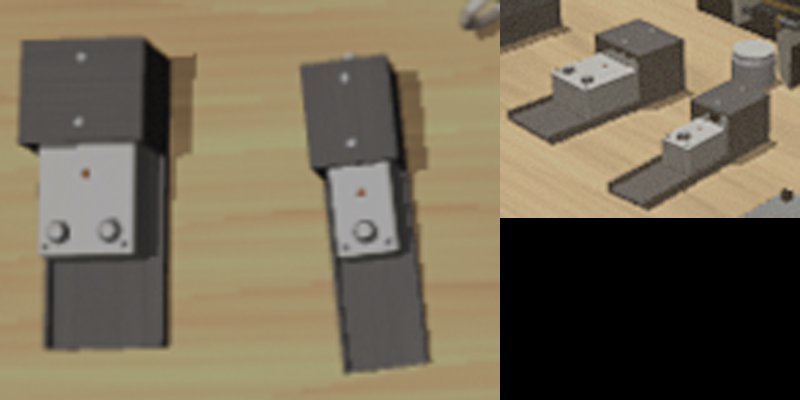

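```bash
python3 -c "
from cell import arm
print(arm.sign_off())"
```

```text
the job is handed in; nothing more can be done
None
```

The mini pedal is in the narrow dock with its plug pushed to the stop, released, and the job is handed in at 13.1 s on the robot's clock.

**Insertion by feel:** The plug yielded at about 3 N over roughly 10–11 mm. Then the tool stood still while I pushed to about 11 N, well under the 50 N limit. I took that as the solid stop, because the plug's depth can't be seen.

**Final image checks:**
- **Position:** The pedal's middle is at about dock x = +25 mm, where at least 13 is needed. It is within about 1 mm of the centre line and about 1° of the lane direction.
- **Height:** The top is 46 mm above the bench, as expected for a pedal resting on the dock floor. The knob end is under the hood.
- **Robot:** The arm is clear and touching nothing.

**Check that disagreed:** The before/after pixel difference over the large pedal was about 15 grey levels, which I did not track down. It may be a change in lighting or shadow. The large pedal's outline is at the same pixels as at the start (columns 152–181, rear edge near row 181), and the robot never came near it.

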